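# Point out the uncapped tube and its cap

### The job

One tube in the rack has been left without its screw cap, and the cap lies on the steel tray among caps of other sizes. Show the trainee with your fingertips: point down at the open mouth of that tube from two or three centimetres above it for two seconds, raise the hand, then point in the same way at the cap that fits it, and finish with the hand drawn well clear of both. Do not point at any other tube or cap, and touch and move nothing.

Things in the scene. Friction and masses are not known exactly. Their poses are not given: they have to be found in the camera images.
- open_tube_mouth (a point): centre of the open mouth (rim) of the one tube in the rack that has no cap: a clear glass screw-neck tube, 20 mm across and 125 mm long, threaded neck 18 mm across, standing upright; its rim is 131 mm above the bench, z axis up
- tube_cap_top (a point): centre of the top of the loose screw cap that belongs on the open tube: black, ribbed, 22 mm across, 16 mm high, the same as the caps on the other tubes; it lies closed side up on the tray's floor, so this point is 19 mm above the bench, z axis up
- tube_a_top (a point): a clear glass culture tube, 20 mm across, standing upright in the rack with its black ribbed screw cap on (cap 22 mm across, 16 mm high); this point is the centre of the cap's top, 133 mm above the bench
- tube_b_top (a point): a clear glass culture tube, 20 mm across, standing upright in the rack with its black ribbed screw cap on (cap 22 mm across, 16 mm high); this point is the centre of the cap's top, 133 mm above the bench
- tube_c_top (a point): a clear glass culture tube, 20 mm across, standing upright in the rack with its black ribbed screw cap on (cap 22 mm across, 16 mm high); this point is the centre of the cap's top, 133 mm above the bench
- tube_d_top (a point): a clear glass culture tube, 20 mm across, standing upright in the rack with its black ribbed screw cap on (cap 22 mm across, 16 mm high); this point is the centre of the cap's top, 133 mm above the bench
- tube_e_top (a point): a clear glass culture tube, 20 mm across, standing upright in the rack with its black ribbed screw cap on (cap 22 mm across, 16 mm high); this point is the centre of the cap's top, 133 mm above the bench
- bottle_cap_top (a point): centre of the top of a much larger loose black screw cap (45 mm across, 25 mm high), closed side up on the tray; top 28 mm above the bench
- vial_cap_top (a point): centre of the top of a much smaller loose black screw cap (14 mm across, 10 mm high), closed side up on the tray; top 13 mm above the bench
- rack: fixed brown metal tube rack, 88 mm (its x) by 212 mm (its y), top plate 70 mm and post screws 74 mm above the bench, two rows of five holes 38 mm apart; six holes hold tubes (one open, five capped), four are empty. The capped tubes (133 mm), the bottle (140 mm) and a vortex mixer at the right edge (140 mm) are the tallest things on the bench; a balance (left edge), carton, glove box, stirrer and tip box (far edge) are under 100 mm. Origin on the bench under its centre, z up
- tray: fixed stainless steel tray, 178 mm (its x) by 214 mm (its y), rim 17 mm high, floor 3 mm thick; holds the three loose caps, 48 mm or more between their centres in a row, and a spatula. Origin on the bench under its centre, z up
- spatula: thin steel micro-spatula with a wooden grip, 155 mm long (its x), 6 mm thick, lying in the tray; origin at its middle, underside
- bottle: amber glass bottle without cap, 68 mm across, 140 mm tall, loose at the far side; origin under its centre
- beaker: glass beaker, 76 mm across, 92 mm tall, loose at the far side; origin under its centre
- vial: small open glass vial, 20 mm across, 42 mm tall, loose at the near side; origin under its centre
- marker: marker pen, 137 mm long (its x), 18 mm high, lying at the near side; origin at its middle, underside

How it is judged (in metres and radians):
On the way, in this order (a step that is already met when the one before it is completed fails the run):
1. the fingertips are held just above the mouth of the open tube (horizontal distance between the grasp point and open_tube_mouth below 0.015 m and z of the grasp point in the frame of open_tube_mouth between 0.012 and 0.08 m), for 1.5 s.
2. the hand is raised away from the open tube (distance between the grasp point and open_tube_mouth above 0.09 m), for 0.1 s.
3. the fingertips are held just above the loose cap that fits the tube (horizontal distance between the grasp point and tube_cap_top below 0.015 m and z of the grasp point in the frame of tube_cap_top between 0.012 and 0.08 m), for 1.5 s.
At the end, for the whole second after the job is handed in: The open tube's mouth and then its cap were each pointed at for 1.5 s, within 15 mm of centre and no more than 80 mm above; the hand is now over 100 mm from both; every loose thing is within 6 mm of where it began, tubes and cap upright (distance between the grasp point and open_tube_mouth above 0.1 m and distance between the grasp point and tube_cap_top above 0.1 m and distance of each of open_tube_mouth, tube_cap_top, tube_a_top, tube_b_top, tube_c_top, tube_d_top, tube_e_top, bottle_cap_top, vial_cap_top, spatula, bottle, beaker, vial, marker from where it was at the start of the episode below 0.006 m and angle between each of open_tube_mouth, tube_cap_top, tube_a_top, tube_b_top, tube_c_top, tube_d_top, tube_e_top's own z axis and vertical below 0.1 rad); the robot touches nothing.
It fails at once if something on the bench is touched (contact force between any of the fingers, the arm and anything else above 0.3 N).
It fails at once if something loose is moved or lifted (distance of any of open_tube_mouth, tube_cap_top, tube_a_top, tube_b_top, tube_c_top, tube_d_top, tube_e_top, bottle_cap_top, vial_cap_top, spatula, bottle, beaker, vial, marker from where it was at the start of the episode above 0.01 m).
It fails at once if the fingertips come down close over the middle of another tube or loose cap, pointing at the wrong thing ((horizontal distance between the grasp point and tube_a_top below 0.012 m and z of the grasp point in the frame of tube_a_top between 0.012 and 0.055 m) or (horizontal distance between the grasp point and tube_b_top below 0.012 m and z of the grasp point in the frame of tube_b_top between 0.012 and 0.055 m) or (horizontal distance between the grasp point and tube_c_top below 0.012 m and z of the grasp point in the frame of tube_c_top between 0.012 and 0.055 m) or (horizontal distance between the grasp point and tube_d_top below 0.012 m and z of the grasp point in the frame of tube_d_top between 0.012 and 0.055 m) or (horizontal distance between the grasp point and tube_e_top below 0.012 m and z of the grasp point in the frame of tube_e_top between 0.012 and 0.055 m) or (horizontal distance between the grasp point and bottle_cap_top below 0.012 m and z of the grasp point in the frame of bottle_cap_top between 0.012 and 0.055 m) or (horizontal distance between the grasp point and vial_cap_top below 0.012 m and z of the grasp point in the frame of vial_cap_top between 0.012 and 0.055 m)).
It also fails if it takes over 43 s, if anything falls off the work surface, if the arm or the gripper's body presses on something with over 40 N, if the wrist force passes 120 N, or if a joint passes its speed limit or range.

### The arm

A 6-joint arm with a two-finger parallel gripper is mounted at the origin on the work surface. World frame = base frame: x ahead of the robot, y to its left, z up, the work surface at z = 0. Lengths are in mm, angles in rad, forces in N, time in s.
With the tool pointing down it reaches from about 400 to 825 mm from the base axis. Payload 7 kg.
Tool frame: the origin (TCP) lies at the very end of the fingers, on their centre line; the grasp point (between the pads) lies 19 mm behind it; z points along the fingers, y is the direction in which the jaws open and shut (so a half turn about z gives the same grasp; the last joint's range is limited). The gripper opens to 88 mm and grips with 3 to 60 N. Pads are 19 mm wide; open, the fingers measure 130 mm over their backs; the gripper's body (78 mm by 193 mm) begins 47 mm behind the grasp point.
Start: joints at [-0.991, 0.359, 0.012, 0, -1.224, -0.288], TCP at [194.155, -646.451, 226.561] pointing down, gripper open.
Joint ranges: [-3.07, 3.07], [-1.43, 2.12], [-1.02, 1.25], [-3.03, 1.67], [-3.05, -0], [-3.03, 3.03]. Speed limits (rad/s): [2.39, 2.39, 3.01, 3.14, 3.14, 3.14].

### API

Orientations are given as a unit quaternion [x, y, z, w].
In Python, from plant import bot gives the robot as it stands. Calls block until the motion is done:
- bot.move_ptp(position, orientation): joint-space move of the TCP to a pose.
- bot.line_to(position, velocity=150, ori=None): straight line of the TCP; ori=None keeps the orientation; velocity is the mean speed in mm/s.
- bot.move_joints(angles): joint-space move.
- bot.move_gripper(opening, force=None): finger opening in mm; force is the grip in N (None keeps the last); returns when the fingers have stopped.
- bot.pause(seconds).
- bot.solve_ik(position, orientation): joint angles nearest the present ones, or None.
- bot.read_state(): the state.
- bot.camera(name): name is "scene" or "top"; returns the picture (480x640x3 uint8, red, green, blue); there is no depth.
- bot.get_calibration(name): a dict with "fx", "fy", "cx", "cy" (pixels), "view" (4x4, takes a point from world to camera coordinates). Camera axes: x right, y up, looking along -z (the intrinsics and any distortion apply to the point x, -y, -z); pixel columns grow to the right and rows downward; lengths in mm; the calibration is good to about 2 mm. A picture is of the moment at which its call begins. get_calibration takes no time and is no camera call.
A pose or a line that the arm cannot do raises bot.Unreachable and nothing moves.
- bot.close_job(): hands the job in, once; it reports no verdict.
The state is a dict: "t": time; "joint_pos": joint angles; "qvel": joint speeds; "tau": joint torques, N m; "tcp_pos": TCP position; "eef_rot": TCP orientation; "contact_force": force on the tool from outside, world axes, zero at the start; "moment": the same for the moment, N m; "width": finger opening in mm.
Only numpy, scipy, OpenCV 4.12 (cv2) and the standard library are available. Lean on these libraries where they do the work, as an engineer would, in place of code of your own. Each camera call takes 0.05 s, during which the arm holds its last target.

## Working session

There is one attempt and no reset: what is moved stays moved. The work goes in short steps, each a Python script; the robot and the scene stay as the last script left them, time stands still between calls to the robot, and variables do not carry over. Pictures are saved under pics/ and viewed, and the job is handed in when it is done.

```bash
ls; mkdir -p pics
python3 - <<'E'
from plant import bot
import cv2
for n in ("scene","top"):
    im=bot.camera(n); cv2.imwrite(f"pics/{n}0.png",im[:,:,::-1])
    c=bot.get_calibration(n); print(n,c)
print(bot.read_state())
E
```

```text
pics
scene {'fx': 459.49207641391854, 'fy': 459.49207641391854, 'cx': 321.16127371985846, 'cy': 233.95542471543303, 'view': array([[ 2.73812552e-01,  9.61777117e-01, -3.38584794e-03,
        -1.77812907e+02],
       [-6.58445659e-01,  1.90019509e-01,  7.28245769e-01,
         3.25219229e+02],
       [ 7.01053493e-01, -1.97173435e-01,  6.85307694e-01,
        -1.19012624e+03],
       [ 0.00000000e+00,  0.00000000e+00,  0.00000000e+00,
         1.00000000e+00]])}
top {'fx': 546.888895069884, 'fy': 546.888895069884, 'cx': 317.0784559900899, 'cy': 235.45819682916374, 'view': array([[-2.04558589e-02, -9.99380115e-01, -2.86521243e-02,
         3.25117676e+01],
       [ 9.85528441e-01, -2.49791180e-02,  1.67659580e-01,
        -5.98047488e+02],
       [-1.68271355e-01, -2.48078627e-02,  9.85428496e-01,
        -9.47533470e+02],
       [ 0.00000000e+00,  0.00000000e+00,  0.00000000e+00,
         1.00000000e+00]])}
{'t': 0.1, 'joint_pos': array([-9.90887223e-01,  3.59280523e-01,  1.11633279e-02, -2.85161661e-04,
       -1.22411342e+00, -2.88110623e-01]), 'qvel': array([ 0.00030727, -0.00181992,  0.00156327,  0.0012428 , -0.00034954,
       -0.00058221]), 'tau': array([-2.25073003e-03, -5.84162021e+01,  2.93750185e+01,  7.01541245e+00,
        1.01557889e-02, -5.59176624e-05]), 'tcp_pos': array([ 194.02916358, -646.05852842,  225.7486567 ]), 'eef_rot': array([-1.45334110e-01,  9.89382365e-01,  7.07031126e-04, -1.79934341e-04]), 'contact_force': array([0.15197402, 0.38645528, 0.31488021]), 'moment': array([-0.03371678,  0.01241335, -0.03385082]), 'width': 87.74910430443632}
```

View pics/scene0.png

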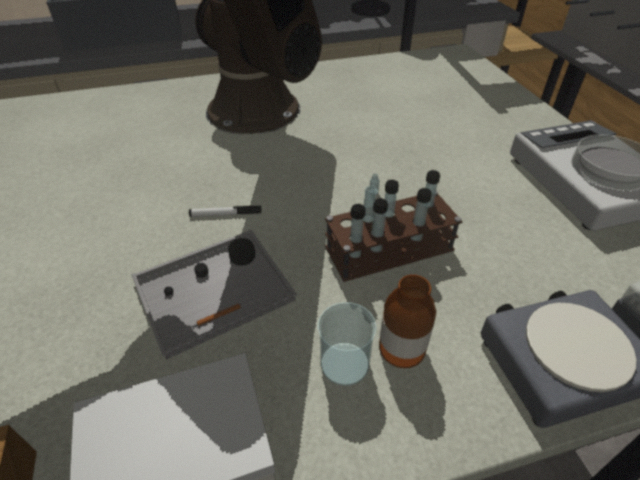

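View pics/top0.png

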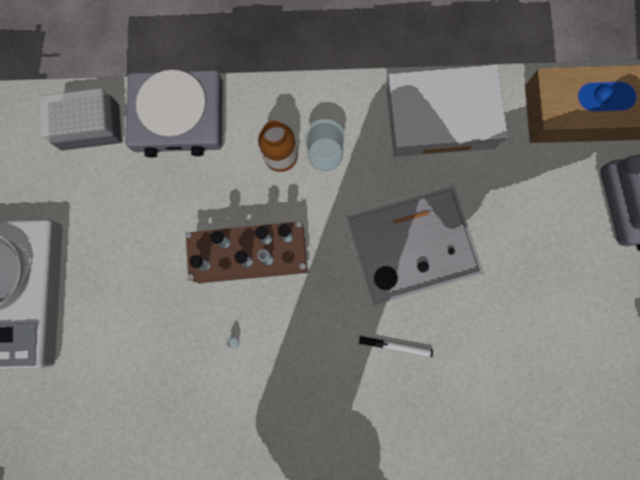

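The top view shows five black caps in the rack near (197,262), (219,238), (242,258), (264,233) and (284,231). The open tube is near (264,256). The loose caps are at (386,277) large, (423,266) medium and (451,251) small. I'll zoom in next.

Run:
```python
import cv2,numpy as np
t=cv2.imread("pics/top0.png"); s=cv2.imread("pics/scene0.png")
cv2.imwrite("pics/top_r.png",cv2.resize(t[215:290,180:315],None,fx=5.8,fy=5.8,interpolation=cv2.INTER_CUBIC))
cv2.imwrite("pics/sc_r.png",cv2.resize(s[165:280,320:470],None,fx=5,fy=5,interpolation=cv2.INTER_CUBIC))
def blobs(im,roi,th):
    x0,y0,x1,y1=roi
    m=(im[y0:y1,x0:x1].max(2)<th).astype(np.uint8)
    n,l,st,c=cv2.connectedComponentsWithStats(m)
    for i in range(1,n):
        if st[i,4]>=12: print(st[i,:2]+[x0,y0],st[i,2:],c[i]+[x0,y0])
for th in (30,40): 
    print("top",th); blobs(t,(180,215,315,290),th); blobs(t,(360,235,470,300),th)
    print("scene",th); blobs(s,(320,165,470,280),th); blobs(s,(140,230,290,320),th)
```

```text
top 30
[279 225] [11 11 85] [283.70588235 229.92941176]
[256 227] [12 11 94] [261.34042553 232.        ]
[211 232] [13 11 99] [216.72727273 236.45454545]
[236 251] [11 12 92] [240.69565217 256.47826087]
[191 256] [11 11 96] [196.09375    260.73958333]
[449 249] [ 4  4 14] [450.71428571 250.5       ]
[419 262] [ 9  9 58] [422.68965517 265.98275862]
[375 267] [ 22  22 384] [385.18229167 277.48958333]
scene 30
[387 187] [ 9  6 18] [390.94444444 189.66666667]
[418 194] [12  8 37] [422.54054054 197.89189189]
[374 204] [12  9 72] [379.93055556 208.43055556]
[352 209] [12 10 78] [357.44871795 213.74358974]
[343 259] [ 5  5 13] [345.61538462 261.30769231]
[229 239] [ 26  26 482] [241.97717842 251.72406639]
[196 271] [11  5 25] [201.96 273.04]
top 40
[278 224] [ 12  12 110] [283.78181818 229.70909091]
[255 226] [ 14  13 119] [261.37815126 231.93277311]
[210 231] [ 14  12 129] [216.52713178 236.46511628]
[235 251] [ 13  12 117] [240.85470085 256.33333333]
[190 256] [ 13  12 119] [195.93277311 260.88235294]
[449 248] [ 5  6 22] [450.72727273 250.5       ]
[418 262] [10  9 75] [422.74666667 265.96      ]
[374 266] [ 23  24 406] [385.16009852 277.53694581]
scene 40
[427 172] [12 12 99] [432.46464646 177.27272727]
[386 181] [ 11  12 107] [391.25233645 187.02803738]
[417 190] [ 14  12 134] [423.7238806  195.57462687]
[374 199] [ 13  14 149] [380.06711409 206.09395973]
[351 205] [ 14  14 156] [357.56410256 211.82051282]
[391 220] [12 15 54] [395.81481481 228.40740741]
[452 226] [ 5 11 22] [453.77272727 231.36363636]
[328 227] [ 4 14 29] [329.48275862 232.89655172]
[419 228] [ 7  5 13] [421.61538462 230.69230769]
[350 237] [  85   41 1046] [387.39388145 255.22657744]
[328 240] [ 25  40 359] [341.11420613 260.24512535]
[447 239] [ 6 10 23] [449.86956522 244.34782609]
[228 238] [ 27  27 573] [241.504363   251.36300175]
[196 266] [11 11 84] [201.36904762 271.80952381]
[165 289] [ 7  7 34] [168.23529412 291.94117647]
```

View pics/top_r.png

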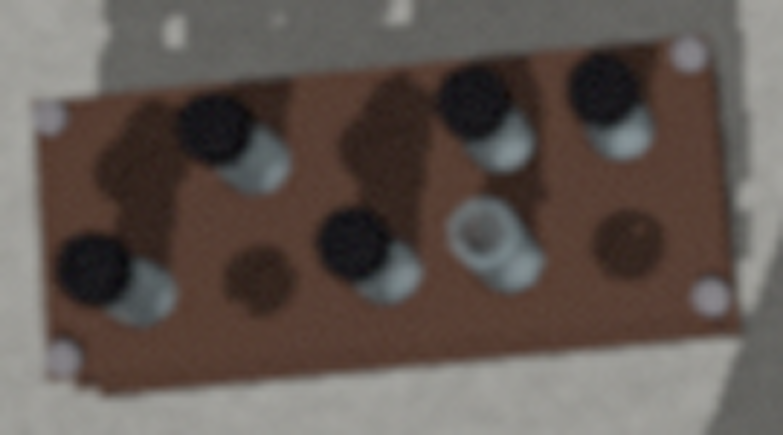

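View pics/sc_r.png

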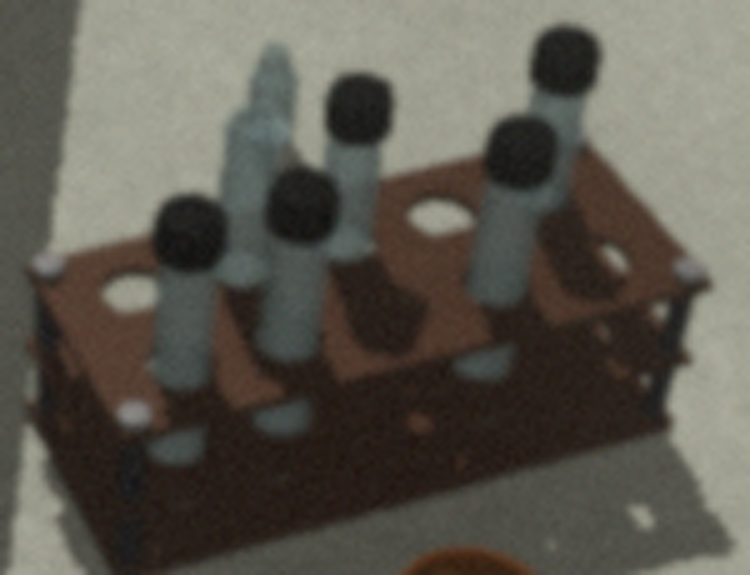

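The zoom confirms the open tube: a pale ring in the top view at about (263.0, 254.7). In the scene view it is the uncapped tube in the near row, with the vial behind it. Next I'll cast rays onto the known heights and cross-check the tube caps and loose caps in both views.

```bash
cat > h.py <<'E'
import numpy as np
from plant import bot
def ray(n,u,v):
    c=bot.get_calibration(n);V=c["view"];R=V[:3,:3];o=-R.T@V[:3,3]
    return o,R.T@np.array([(u-c["cx"])/c["fx"],-(v-c["cy"])/c["fy"],-1.])
def cast(n,u,v,z):
    o,d=ray(n,u,v);return (o+d*(z-o[2])/d[2]).round(1)
def proj(n,p):
    c=bot.get_calibration(n);q=c["view"]@np.r_[p,1];return (c["cx"]-c["fx"]*q[0]/q[2],c["cy"]+c["fy"]*q[1]/q[2])
E
python3 - <<'E'
from h import *
mouth=cast("top",263,254.7,131);print("mouth",mouth,"in scene",proj("scene",mouth))
for u,v in [(283.7,229.9),(261.3,232),(216.7,236.5),(240.8,256.4),(196,260.8)]: print("tube",cast("top",u,v,131))
for u,v in [(432.5,177.3),(391.3,187),(423.7,195.6),(380,206.1),(357.6,211.8)]: print("tubeS",cast("scene",u,v,126))
for nm,u,v,z,us,vs in [("fit",422.7,266,16,201.4,271.8),("bott",385.2,277.5,24,241.5,251.4),("vialcap",450.7,250.5,11,168.2,291.9)]:
    print(nm,cast("top",u,v,z),cast("scene",us,vs,z-5))
print("bottle",cast("top",274,130,140))
# widths
print(cast("top",418,266,16)-cast("top",427.5,266,16))
from scipy.spatial.transform import Rotation as R
print(R.from_quat(bot.read_state()["eef_rot"]).as_matrix().round(2))
E
```

```text
mouth [554.6 107.9 131. ] in scene (np.float64(369.67722264349845), np.float64(186.33433749092575))
tube [595.9  72.8 131. ]
tube [593.3 110.6 131. ]
tube [587.5 186.1 131. ]
tube [552.7 145.2 131. ]
tube [547.1 220.5 131. ]
tubeS [554.4 218.5 126. ]
tubeS [559.9 143.3 126. ]
tubeS [594.6 183.8 126. ]
tubeS [599.7 108.4 126. ]
tubeS [602.9  71.  126. ]
fit [ 541.9 -175.9   16. ] [ 550.  -178.1   11. ]
bott [ 521.4 -104.6   24. ] [ 529.2 -107.2   19. ]
vialcap [ 570.5 -230.5   11. ] [ 574.3 -233.8    6. ]
bottle [769.4  87.  140. ]
[ 0.4 17.6  0. ]
[[-0.96 -0.29 -0.  ]
 [-0.29  0.96  0.  ]
 [ 0.    0.   -1.  ]]
```

The mouth is clear, but the scene view puts things about 7 mm farther in x than the top view. I'll hover high with the fingers closed and use the fingertip itself to see which camera is biased.

Run:
```python
from h import *
import cv2
bot.move_gripper(0)
bot.move_ptp([555,108,250],[0,1,0,0])
s=bot.read_state();print(s["t"],s["tcp_pos"],s["width"],s["eef_rot"],s["contact_force"])
for n in("top","scene"):
    im=bot.camera(n)[:,:,::-1]; u,v=proj(n,s["tcp_pos"]);print(n,u,v)
    cv2.imwrite(f"pics/{n}1.png",im)
    a,b=int(u)-65,int(v)-50
    a=max(a,0);b=max(b,0)
    c=cv2.resize(im[b:b+100,a:a+130],None,fx=6,fy=6,interpolation=cv2.INTER_CUBIC)
    cv2.drawMarker(c,(int((u-a+.5)*6),int((v-b+.5)*6)),(0,0,255),0,20,1)
    cv2.imwrite(f"pics/{n}1z.png",c);print(a,b)
```

```text
4.4667 [555.12151312 107.3929606  249.94851094] 0.22683517142757378 [ 3.99358158e-04  9.99999919e-01 -4.93435848e-05 -2.94246299e-05] [ 0.01688138 -0.39957543 -0.15254112]
top 253.06001596633132 243.50804280873405
188 193
scene 375.2606435805157 119.49002037417314
310 69
```

View pics/top1z.png

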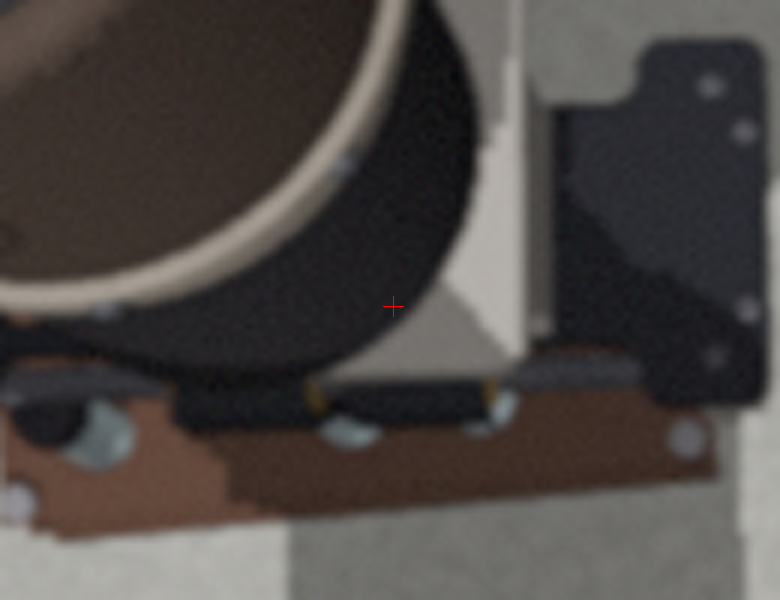

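View pics/scene1z.png

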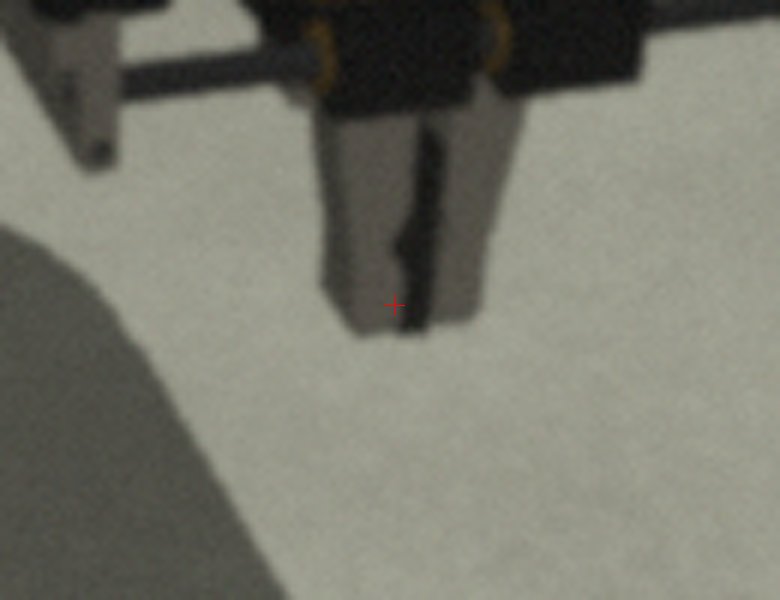

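In the scene view the tip appears about 1.5 px right of and 1 px below its projection, so that camera carries part of the offset. A point between the two estimates is within about 4 mm of both, well inside the 15 mm limit. I'll point at the mouth from (557, 107), with the tip about 25 mm above the rim.

Run:
```python
from h import *
import cv2
bot.line_to([557,107,250],100)
bot.line_to([557,107,156],60)
bot.pause(2.2)
s=bot.read_state();print(s["t"],s["tcp_pos"],s["contact_force"])
im=bot.camera("scene")[:,:,::-1]
c=cv2.resize(im[100:240,310:480],None,fx=4.2,fy=4.2,interpolation=cv2.INTER_CUBIC)
cv2.imwrite("pics/scene2z.png",c)
```

```text
8.7333 [556.99409862 107.00907207 156.00970746] [-0.29543375 -0.74278814  0.76954363]
```

View pics/scene2z.png

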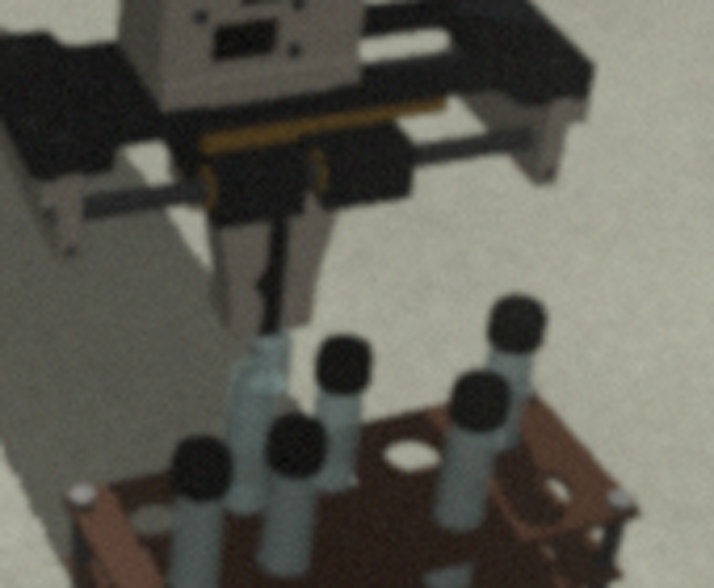

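The fingertip slit (268,330) sits just above and in line with the open rim at about (260,365), as expected for a 25 mm height. The hold is done, so I'll raise the hand and go to the cap.

Run:
```python
from h import *
import cv2
bot.line_to([557,107,260],100)
bot.line_to([545,-177,200],180)
bot.line_to([545,-177,44],80)
bot.pause(2.2)
s=bot.read_state();print(s["t"],s["tcp_pos"],s["contact_force"])
im=bot.camera("scene")[:,:,::-1]
c=cv2.resize(im[200:320,130:300],None,fx=4.5,fy=4.5,interpolation=cv2.INTER_CUBIC)
cv2.imwrite("pics/scene3z.png",c)
```

```text
16.0417 [ 545.00578738 -177.00508666   44.00310856] [-0.38249281  0.70912701  0.31441346]
```

View pics/scene3z.png

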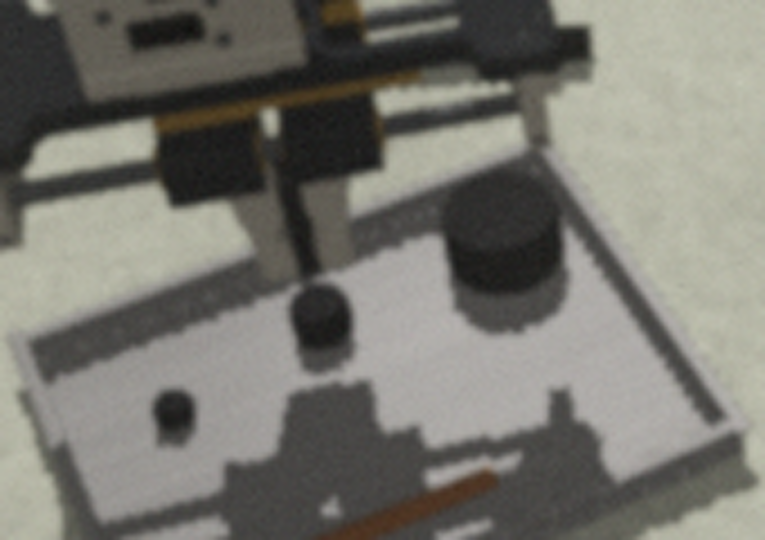

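The tip slit (308,280) is above the medium cap (320,305). There may be a small offset to the right, so I'll put a number on it.

Run:
```python
from h import *
for p in ([545,-177,44],[554.5,-177,44],[545,-177,19]):
    u,v=proj("scene",p); print(((u-130+.5)*4.5,(v-200+.5)*4.5))
u0,v0=320/4.5-.5+130,303/4.5-.5+200
print(cast("scene",u0,v0,19), cast("scene",u0-0.7,v0-.7,19))
```

```text
(np.float64(308.75991486453387), np.float64(253.07618268661088))
(np.float64(311.05617627345123), np.float64(271.52814384676276))
(np.float64(321.47043454338467), np.float64(300.39120795755144))
[ 546.2 -177.6   19. ] [ 544.3 -178.6   19. ]
```

The tip projects down to (321,300) in the crop, against a cap-top centre of about (320,303). That puts it within about 5 mm even allowing for camera bias. Now I'll withdraw.

Run:
```python
from h import *
import cv2
bot.line_to([545,-177,250],120)
bot.move_ptp([400,-480,300],[0,1,0,0])
bot.pause(0.3)
s=bot.read_state();print(s["t"],s["tcp_pos"],s["contact_force"])
a=bot.camera("top")[:,:,::-1]; b=cv2.imread("pics/top0.png")
cv2.imwrite("pics/top4.png",a)
for u,v,w in [(283.7,229.9,10),(261.3,232,10),(216.7,236.5,10),(240.8,256.4,10),(196,260.8,10),(263,254.7,9),(422.7,266,9),(385.2,277.5,15),(450.7,250.5,7)]:
    x,y=int(u),int(v); T=np.ascontiguousarray(b[y-w:y+w,x-w:x+w]); S=np.ascontiguousarray(a[y-w-6:y+w+6,x-w-6:x+w+6])
    print((u,v),np.array(cv2.minMaxLoc(cv2.matchTemplate(S,T,cv2.TM_CCOEFF_NORMED))[3])-6)
```

```text
19.5417 [ 400.64038881 -479.35977033  299.96456219] [-0.77901362 -0.42962305  0.34992193]
(283.7, 229.9) [0 0]
(261.3, 232) [0 0]
(216.7, 236.5) [0 0]
(240.8, 256.4) [0 0]
(196, 260.8) [0 0]
(263, 254.7) [0 0]
(422.7, 266) [0 0]
(385.2, 277.5) [0 0]
(450.7, 250.5) [0 0]
```

View pics/top4.png

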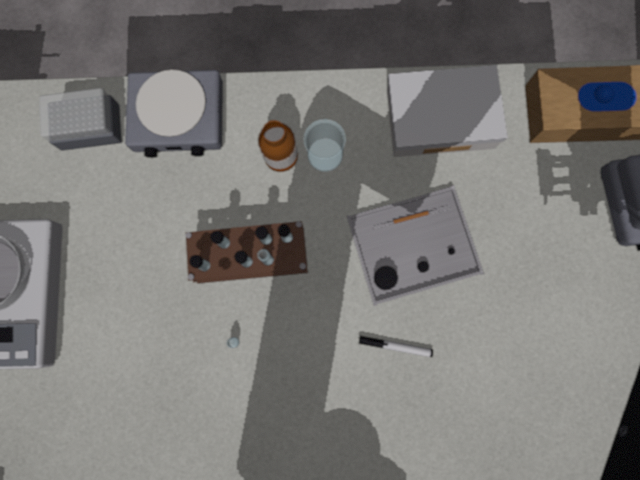

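The last picture shows nothing moved: the tubes and caps are at their starting pixels, with a shift of 0. The hand is clear at the lower right.

```bash
python3 -c "
from plant import bot
bot.close_job();print(bot.read_state()['t'])"
```

```text
the job is handed in; nothing more can be done
the job is handed in; nothing more can be done
```

I pointed at the open tube's mouth, raised the hand, pointed at the medium loose cap that fits it, then drew the hand well clear and handed the job in. With the gripper closed, the fingertips were 25 mm above each target for 2.2 s. The aim points were (557, 107) for the mouth and (545, −177) for the cap. The last clock reading before hand-in was 19.5 s of the 43 s allowed.

- **Nothing moved:** In the final top picture the six tubes and three loose caps had shifted 0 px from the start. The bottle, beaker, vial, marker and spatula looked unmoved by eye.
- **No contact seen:** The wrist force readings stayed around 1 N or less, which looks like sensor noise. That noise is above the 0.3 N contact limit, so the readings alone cannot prove there was no touch.
- **Cameras disagreed:** The two views differed by about 7 mm in x. I aimed between the two estimates, and the fingertip pictures put the pointing error at about 5 mm or less, against the 15 mm limit.

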